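# Eject the nozzle tray with the release pin

### The arm

A 6-joint arm with a two-finger parallel gripper is mounted at the origin on the work surface. World frame = base frame: x ahead of the robot, y to its left, z up, the work surface at z = 0. Lengths are in mm, angles in rad, forces in N, time in s.
With the tool pointing down it reaches from about 275 to 1000 mm from the base axis. Payload 8.4 kg.
Tool frame: the origin (TCP) lies between the finger pads; the fingertips stand 22 mm ahead of it and the grasp point (between the pads) lies 3 mm ahead of it (r.nose_length is the z of the fingertips in the tool frame, in mm); z points along the fingers, y is the line along which they close (so a half turn about z gives the same grasp; the last joint's range is limited). The gripper opens to 85 mm and grips with 20 to 120 N. Pads are 22 mm wide; open, the fingers measure 114 mm over their backs; the gripper's body (76 mm by 85 mm) begins 54 mm behind the grasp point. The pads swing forward as they close: fully open they stand 13 mm farther back than shut.
Start: joints at [1.186, 0.353, 1.633, -0, 1.155, -0.002], TCP at [233.448, 579.767, 253.281] pointing down, gripper open.
Joint ranges: [-2.63, 2.63], [-0.92, 2.1], [0.06, 2.66], [-1.3, 4.44], [0, 2.69], [-3.02, 3.02]. Speed limits (rad/s): [2.22, 2.22, 2.79, 3.14, 3.14, 3.14].

### API

Orientations are given as [roll, pitch, yaw] about the fixed x, y, z axes, in that order (R = Rz(yaw) Ry(pitch) Rx(roll)).
In Python, from rig import r, imaging, sign_off, sense gives the robot as it stands (r), with the cameras (imaging), the job as plain functions and the readings as plain functions.
- The arm moves only by the shell command python3 steer.py 'ROWS' [FORCE]. ROWS is rows parted by semicolons, their numbers by spaces, 1 to 5 of them, each of 7 numbers: a rotation vector rx, ry, rz in rad, then dx, dy, dz in mm, then the opening from 0.0 (shut) to 1.0 (fully open); each row shifts and turns the commanded pose from where the row before left it, along the tool's axes as they then stand; what a row does not reach is not made up. A row lasts 1/12 s, in which the tool goes at most 41.7 mm and 0.125 rad, less where a joint would pass 70% of its speed; a pose out of reach is approached as far as the arm can. The fingers move at their own pace and stop on an object; FORCE is the grip in N (left out, the last holds). Time passes only in rows, so rows that do not move let the fingers close. It prints the time, the measured TCP pose, the force, the opening and the grip force at its end.
- sense(): the state, without advancing time (a new reading comes with each control period).
- imaging.grab_frame(name): name is "scene" or "top" or "wrist"; returns the picture (420x560x3 uint8, red, green, blue); there is no depth.
- imaging.camera_params(name): a dict with "fx", "fy", "cx", "cy" (pixels), "rvec" (rotation vector, rad) and "tvec" (3), from world to camera coordinates, as OpenCV has them. Camera axes: x right, y down, z forward; pixel columns grow to the right and rows downward; lengths in mm; the calibration is good to about 2 mm. A picture is of the moment at which its call begins: read the wrist's pose just before it. camera_params takes no time and is no camera call; for the wrist camera it gives the pose at the moment of the call.
- sign_off(): hands the job in; it is judged then, once.
The state is a dict: "clock": time; "qpos": joint angles; "qvel": joint speeds; "joint_efforts": joint torques, N m; "eef_pos": TCP position; "tcp_rot": TCP orientation; "contact_force": force on the tool from outside, world axes, zero at the start; "wrist_torque": the same for the moment, N m; "opening": opening from 0.0 (shut) to 1.0 (fully open); "grasp_force": force on a finger pad.
Only numpy, scipy, OpenCV 4.12 (cv2) and the standard library are available. Lean on these libraries where they do the work, as an engineer would, in place of code of your own. Each camera call takes 0.05 s, during which the arm holds its last target. There are 200 camera calls.

### The job

The wide aluminium tray box on the printer bench is latched shut. Take the release pin from its wooden stand, push it down through the small round hole in the top of the wide box until the catch trips and the tray springs out, then stand the pin fully back in the same stand. Do not open the narrow box.

Things in the scene. Friction and masses are not known exactly. Their poses are not given: they have to be found in the camera images.
- pin: Release pin, loose, upright, 0.12 kg: black round handle 22 mm in diameter, 60 mm long; below it a steel collar, 36 mm across, 6 mm thick, that rests on the stand's top; below that a steel shank, 8 mm across, 60 mm long. Origin: centre of the collar's underside, z up. Handle from z = +6 to +66 mm, shank tip at -60 mm. (The T-handled key in the other stand is not the pin.)
- pin_stand: The pin's stand: fixed light wooden block, 70 x 70 x 70 mm, a round hole 20 mm across right through the middle of its top. Origin: centre of its underside; the hole's mouth is 70 mm above it. The pin is home when its collar lies flat on the block's top. A like block across the bench holds a T-handled key.
- wide_hole (a point): Centre of the 20 mm round access hole in the top face of the wide box (fixed, aluminium, 180 wide, 160 deep, 110 mm high), 35 mm behind its front edge, mid-width; x points front to back, z up. The cover is 4 mm thick; the catch's sprung pad, 44 mm wide, lies 44 mm below its top face, trips after 10 mm of travel at 2 to 6 N; the pin's collar meets the cover after 16 mm.
- wide_tray (a joint): How far the wide box's black tray stands out of the box's front, towards the robot, in m: 0 latched shut, 0.04 fully out. A spring drives it out within a second once the catch is tripped.
- narrow_tray (a joint): The same for the other box, built alike but only 110 mm wide: 0 latched shut. It is to stay shut.

How it is judged (in metres and radians):
On the way, in this order (a step that is already met when the one before it is completed fails the run):
1. the pin's shank is in the wide box's hole while the tray is still shut (horizontal distance between pin and wide_hole below 0.016 m and z of pin in the frame of wide_hole below 0.05 m and value of joint wide_tray below 0.01 m), for 0.1 s.
2. the wide tray has sprung out with the pin still in the hole (horizontal distance between pin and wide_hole below 0.016 m and z of pin in the frame of wide_hole below 0.055 m and value of joint wide_tray above 0.03 m), for 0.1 s.
At the end, for the whole second after the job is handed in: The wide tray stands out by more than 30 mm, the narrow tray is shut (under 8 mm), and the pin stands at rest and upright (within 10 degrees) in its own stand, its collar within 6 mm of the stand's top and within 14 mm of its middle (value of joint wide_tray above 0.03 m and value of joint narrow_tray below 0.008 m and horizontal distance between pin and pin_stand below 0.014 m and z of pin in the frame of pin_stand below 0.076 m and angle between pin's own z axis and vertical below 0.17 rad and linear speed of pin below 0.02 m/s); the robot touches nothing.
It fails at once if the narrow box's tray is opened (value of joint narrow_tray above 0.008 m).
It also fails if it takes over 48 s, if anything falls off the work surface, if the arm or the gripper's body presses on something with over 40 N, if the wrist force passes 120 N, or if a joint passes its speed limit or range.

## Working session

There is one attempt and no reset: what is moved stays moved. The work goes in short steps, Python scripts to look and compute and a shell command to move; the robot and the scene stay as the last step left them, time stands still between calls to the robot, and variables do not carry over. Pictures are saved under pics/ and viewed, at most 10 in all, crops included, and the job is handed in when it is done.

```bash
ls; mkdir -p pics; python3 - <<'E'
from rig import r, imaging, sign_off, sense
import cv2,numpy as np
for n in("scene","top"):
    im=imaging.grab_frame(n); cv2.imwrite(f"pics/{n}0.png",im[...,::-1])
    p=imaging.camera_params(n);R=cv2.Rodrigues(np.array(p['rvec']))[0];print(n,p,(-R.T@np.array(p['tvec'])).round())
print(sense())
E
```

```text
pics
rig.py
steer.py
scene {'fx': 413.74327860882056, 'fy': 413.74327860882056, 'cx': 283.5163728788532, 'cy': 205.1121436269215, 'rvec': array([ 2.14631982,  0.67887236, -0.33631351]), 'tvec': array([-436.77330358, -135.82727443, 1383.24222236])} [1037. -709.  738.]
top {'fx': 389.5194682673707, 'fy': 389.5194682673707, 'cx': 283.1619319656753, 'cy': 209.12658045635976, 'rvec': array([ 2.20397688, -2.00230469,  0.21387229]), 'tvec': array([-59.1486863 , 576.62175069, 826.39374197])} [394. -21. 929.]
{'clock': 0.1, 'qpos': array([ 1.18560835e+00,  3.53580606e-01,  1.63401021e+00,  3.09531938e-06,
        1.15518603e+00, -2.42126255e-03]), 'qvel': array([-1.94938124e-03, -2.35852133e-03, -9.32709102e-04,  6.53825976e-04,
       -1.31117184e-05, -9.82679768e-04]), 'joint_efforts': array([-1.39259711e-03, -6.06354904e+01, -3.42816639e+01,  3.94667850e-06,
        3.95844720e-03,  2.87200578e-05]), 'eef_pos': array([233.30377328, 579.4268965 , 252.65686407]), 'tcp_rot': array([-3.14040847e+00, -5.69756739e-06,  2.75882469e+00]), 'contact_force': array([-0.20962104, -0.05137246,  0.56950083]), 'wrist_torque': array([-0.01782937, -0.00461857,  0.02241096]), 'grasp_force': 0.0, 'opening': 0.9975613716197312}
```

View pics/scene0.png

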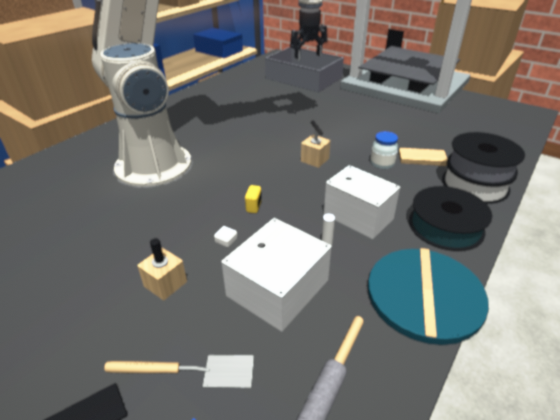

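View pics/top0.png

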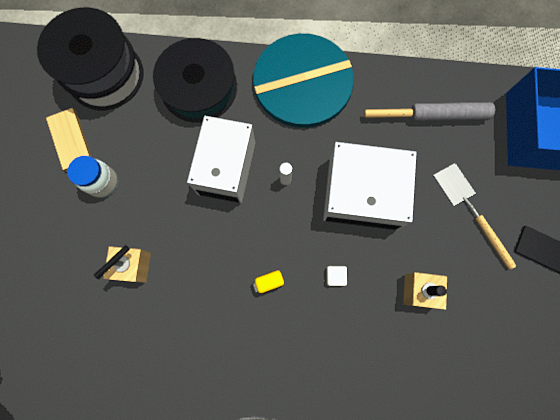

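The scene view shows the pin in its stand at about (160,265), with the wide box hole at (262,245). In the top view the pin is at about (432,291) and the wide hole at about (371,201). I'll enlarge both.

```bash
cat > h.py <<'E'
import cv2,numpy as np
from rig import r, imaging, sign_off, sense
def ray(n,u,v,z,p=None):
    p=p or imaging.camera_params(n);R=cv2.Rodrigues(np.array(p['rvec']))[0];c=-R.T@np.array(p['tvec']).ravel()
    d=R.T@np.array([(u-p['cx'])/p['fx'],(v-p['cy'])/p['fy'],1]);return c+d*(z-c[2])/d[2]
def proj(n,X):
    p=imaging.camera_params(n);K=np.array([[p['fx'],0,p['cx']],[0,p['fy'],p['cy']],[0,0,1]])
    return cv2.projectPoints(np.array(X,float).reshape(-1,3),np.array(p['rvec']),np.array(p['tvec']),K,None)[0].reshape(-1,2)
E
python3 - <<'E'
from h import *
t=cv2.imread("pics/top0.png");s=cv2.imread("pics/scene0.png")
f=lambda i,u,v,w,h:cv2.resize(i[v:v+h,u:u+w],None,fx=5,fy=5,interpolation=cv2.INTER_CUBIC)
a=np.hstack([f(t,395,260,70,60),f(s,130,230,70,60)])
b=np.hstack([f(t,336,180,70,60),f(s,227,215,70,60)])
cv2.imwrite("pics/crop.png",np.vstack([a,b]))
print(ray("top",371.5,201,110),ray("scene",262,245.5,110))
E
```

```text
[ 605.38265202 -193.01985641  110.        ] [ 612.58963276 -192.81284633  110.        ]
```

View pics/crop.png

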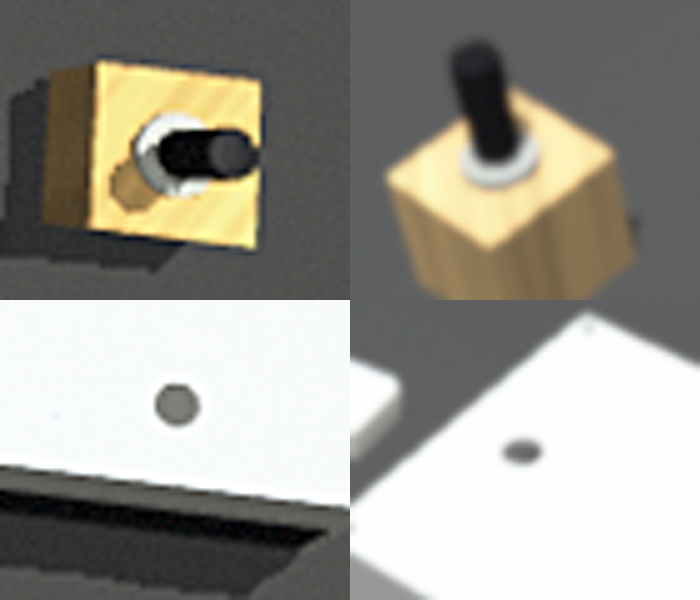

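```bash
python3 - <<'E'
from h import *
cr=lambda L,ou,ov:[(ou+(a+.5)/5-.5,ov+(b+.5)/5-.5) for a,b in L]
T=cr([(98,60),(262,80),(257,248),(90,228)],395,260);P=np.array([ray("top",*q,70) for q in T]);print(P.round(1),P.mean(0),np.degrees(np.arctan2(*(P[0]-P[3])[1::-1])))
S=cr([(168,85),(265,152),(140,250),(37,178)],130,230);P=np.array([ray("scene",*q,70) for q in S]);print(P.round(1),P.mean(0))
print("handle top",ray("top",*cr([(232,154)],395,260)[0],136),ray("scene",*cr([(127,52)],130,230)[0],136))
print("collar",ray("top",*cr([(172,153)],395,260)[0],76),ray("scene",*cr([(148,160)],130,230)[0],74))
print("hole",ray("top",*cr([(177,105)],336,180)[0],110),ray("scene",*cr([(172,152)],227,215)[0],110))
# box edges, hole is 35 behind front edge
im=cv2.imread("pics/top0.png",0);m=(im>215).astype('u1');n,l,s,c=cv2.connectedComponentsWithStats(m);k=l[185,371];b=cv2.minAreaRect(np.argwhere(l==k)[:,::-1].astype('f4'));B=cv2.boxPoints(b);print(B,np.array([ray("top",*q,110) for q in B]).round(1))
p=imaging.camera_params("wrist");R=cv2.Rodrigues(np.array(p['rvec']))[0];print(p,-R.T@p['tvec'],R)
E
R='0 0 0 -23 -34 0 1'; python3 steer.py '0 0 0 -23 -34 0 1;0 0 0 -23 -34 0 1;0 0 0 -23 -34 0 1;0 0 0 -23 -34 0 1;0 0 0 -23 -34 0 1'
```

```text
clock: 0.52
eef_pos: [276.4, 377.1, 252.8]
tcp_rot: [-3.141, -0.0, 2.759]
contact_force: [0.6, 0.3, -0.0]
opening: 0.999
grasp_force: 0.0
```

```bash
python3 steer.py '0 0 0 -23 -34 0 1;0 0 0 -23 -34 0 1;0 0 0 -23 -34 0 1;0 0 0 -23 -34 0 1;0 0 0 -23 -34 0 1' | head -3; python3 steer.py '0 0 0 -23 -34 0 1;0 0 0 -23 -34 0 1;0 0 0 -23 -34 0 1;0 0 0 -23 -34 0 1;0 0 0 -23 -34 0 1' |head -3; python3 steer.py '0 0 0 -23 -34 0 1;0 0 0 -23 -34 0 1;0 0 0 -23 -34 0 1;0 0 0 -23 -34 0 1;0 0 0 0 0 0 1'
```

```text
clock: 0.93
eef_pos: [319.4, 176.6, 253.2]
tcp_rot: [3.142, 0.0, 2.76]
clock: 1.35
eef_pos: [362.7, -24.2, 253.4]
tcp_rot: [3.141, 0.001, 2.759]
clock: 1.77
eef_pos: [398.9, -188.8, 253.6]
tcp_rot: [-3.14, 0.003, 2.755]
contact_force: [0.7, 1.0, 0.6]
opening: 1.003
grasp_force: 0.0
```

```bash
python3 steer.py '0 0 0 -21 -31 0 1;0 0 0 -21 -31 0 1;0 0 0 -21 -31 0 1;0 0 0 -21 -30 0 1;0 0 0 0 0 0 1'; python3 - <<'E'
from h import *
print(sense()['eef_pos'],sense()['qpos'].round(2))
X=[[430.8,-335,136],[430.8,-335,70],[607.8,-192.3,110]]
print(proj("wrist",X));p=imaging.camera_params("wrist");print({k:np.array(v).tolist() for k,v in p.items()})
im=imaging.grab_frame("wrist");cv2.imwrite("pics/w1.png",im[...,::-1])
E
```

```text
clock: 2.18
eef_pos: [430.9, -333.6, 253.2]
tcp_rot: [-3.139, 0.002, 2.757]
contact_force: [-0.1, -0.1, 0.2]
opening: 0.999
grasp_force: 0.0
[ 430.86530894 -333.57810921  253.17761431] [-0.66  0.23  1.81 -0.    1.1  -1.85]
[[279.99884311 216.62413087]
 [280.54223658 194.6428968 ]
 [501.25378081 324.63373116]]
{'fx': 341.08684396874804, 'fy': 341.08684396874804, 'cx': 282.03382236303867, 'cy': 213.26585706264012, 'rvec': [-2.389807970682998, -1.609651702452054, -0.2415576656537534], 'tvec': [147.14650471775676, -539.3383700546813, 224.00217619275864]}
```

View pics/w1.png

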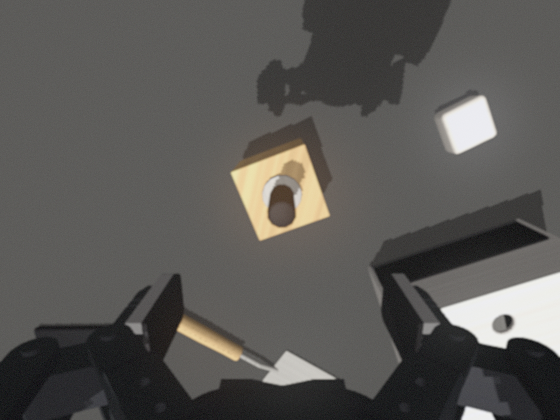

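The wrist view shows the handle top at about (281,214) and the wide hole at (503,323). Both are within about 2 px of prediction.

```bash
python3 - <<'E'
from h import *
print(ray("wrist",281.3,214,136),ray("wrist",280.4,192.3,70),ray("wrist",503,323.3,110))
E
python3 steer.py '0 0 0 0 1 32 1;0 0 0 0 0 36 1;0 0 0 0 0 36 1;0 0 0 0 0 38 1;0 0 0 0 0 0 1'
```

```text
[ 427.95339339 -330.2226632   136.        ] [ 427.29070594 -330.99440256   70.        ] [ 605.48950499 -187.66674308  110.        ]
clock: 2.65
eef_pos: [425.9, -323.4, 105.2]
tcp_rot: [3.138, -0.011, 2.759]
contact_force: [-1.3, 2.3, -1.6]
opening: 1.002
grasp_force: 0.0
```

```bash
python3 steer.py '0 0 0 0 0 0 1;0 0 0 0 0 0 1'
```

```text
clock: 2.82
eef_pos: [430.6, -327.2, 112.9]
tcp_rot: [-3.141, 0.001, 2.759]
contact_force: [-0.6, 0.1, 0.9]
opening: 0.997
grasp_force: 0.0
```

```bash
python3 - <<'E'
from h import *
print(sense()['eef_pos'])
for y in(-335,-331): print(proj("wrist",[[430.8,y,136],[430.8,y,76]]))
im=imaging.grab_frame("wrist");cv2.imwrite("pics/w2.png",im[...,::-1])
E
```

```text
[ 430.58054237 -327.24606396  112.88125561]
[[260.19924217 349.23355129]
 [267.3876707  269.75427888]]
[[271.00581969 345.55665627]
 [274.64243482 267.09037471]]
```

View pics/w2.png

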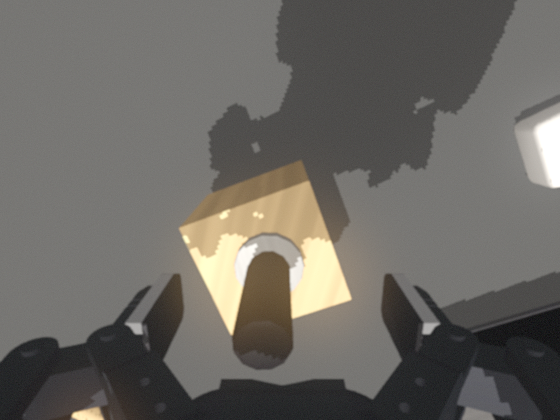

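The handle top is at about (263,345) and the collar at (270,264). The pin is off-centre between the pads.

```bash
python3 - <<'E'
from h import *
s=sense();yw=s['tcp_rot'][2]
for q in((263,345,136),(270,264,76)):
    P=ray("wrist",*q);d=(P-s['eef_pos'])[:2];print(P,d@[np.cos(yw),np.sin(yw)],d@[np.sin(yw),-np.cos(yw)])
E
```

```text
[ 430.54613317 -334.17262438  136.        ] -1.9207452232366136 -6.1414516332703135
[ 429.19181672 -333.23049658   76.        ] -0.312663256640313 -5.772872994074364
```

```bash
python3 steer.py '0 0 0 -2 -6 1 1;0 0 0 0 0 0 1;0 0 0 0 0 0 0;0 0 0 0 0 0 0;0 0 0 0 0 0 0' 70; python3 steer.py '0 0 0 0 0 0 0;0 0 0 0 0 0 0;0 0 0 0 0 0 0;0 0 0 0 0 0 0;0 0 0 0 0 0 0'
```

```text
clock: 3.28
eef_pos: [429.6, -333.7, 110.8]
tcp_rot: [-3.141, 0.001, 2.759]
contact_force: [-0.9, 0.1, -0.3]
opening: 0.605
grasp_force: 0.0
clock: 3.7
eef_pos: [429.5, -333.6, 110.4]
tcp_rot: [3.142, 0.0, 2.759]
contact_force: [-1.1, 0.9, 4.8]
opening: 0.242
grasp_force: 68.2
```

```bash
python3 steer.py '0 0 0 0 0 -10 0;0 0 0 0 0 -25 0;0 0 0 0 0 -35 0;0 0 0 0 0 -35 0;0 0 0 0 0 -25 0'; python3 steer.py '0 0 0 -9 16 0 0;0 0 0 -16 28 0 0;0 0 0 -18 32 0 0;0 0 0 -18 32 0 0;0 0 0 -18 32 0 0'; python3 steer.py '0 0 0 -15 27 0 0;0 0 0 -10 18 0 0;0 0 0 -7 13 0 0;0 0 0 0 0 0 0;0 0 0 0 0 0 0'; python3 steer.py '0 0 0 0 0 0 0;0 0 0 0 0 0 0'
python3 - <<'E'
from h import *
print(sense()['eef_pos'])
p=imaging.camera_params("wrist");print({k:np.array(v).tolist() for k,v in p.items()})
im=imaging.grab_frame("wrist");cv2.imwrite("pics/w3.png",im[...,::-1])
im=imaging.grab_frame("scene");cv2.imwrite("pics/s3.png",im[...,::-1])
E
```

```text
clock: 4.12
eef_pos: [429.8, -333.8, 243.5]
tcp_rot: [-3.141, 0.002, 2.759]
contact_force: [0.5, -0.5, -1.8]
opening: 0.241
grasp_force: 68.4
clock: 4.53
eef_pos: [555.9, -232.1, 240.9]
tcp_rot: [-3.142, 0.0, 2.758]
contact_force: [0.6, -0.0, -0.9]
opening: 0.237
grasp_force: 68.6
clock: 4.95
eef_pos: [606.1, -191.2, 240.2]
tcp_rot: [-3.141, -0.001, 2.76]
contact_force: [0.3, -0.6, -1.3]
opening: 0.243
grasp_force: 68.6
clock: 5.12
eef_pos: [605.4, -192.2, 240.4]
tcp_rot: [-3.141, -0.0, 2.758]
contact_force: [-0.4, -0.2, -1.2]
opening: 0.241
grasp_force: 68.6
[ 605.41715379 -192.24647949  240.35693733]
{'fx': 341.08684396874804, 'fy': 341.08684396874804, 'cx': 282.03382236303867, 'cy': 213.26585706264012, 'rvec': [-2.392067269796474, -1.6126316438384387, -0.241708714547923], 'tvec': [-49.198476246374696, -639.2345004653563, 181.83962133548204]}
```

View pics/w3.png

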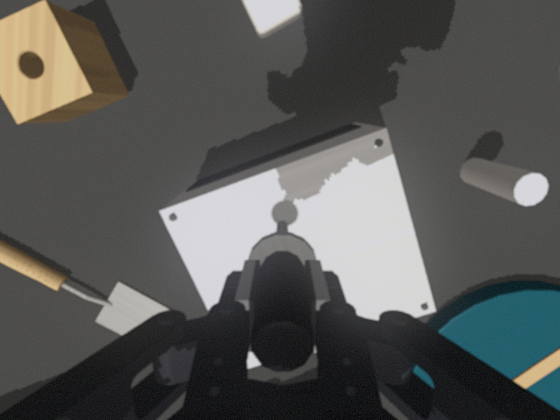

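The hole is at about (285,212), the shank tip at about (282,232), and the stand's empty hole at (32,65).

```bash
python3 - <<'E'
from h import *
s=sense();yw=s['tcp_rot'][2]
im=cv2.imread("pics/w3.png")[160:280,230:340];cv2.imwrite("pics/c3.png",cv2.resize(im,None,fx=5,fy=5,interpolation=cv2.INTER_CUBIC))
for q in((285,212,110),(282,231,140),(32,65,70)):
    P=ray("wrist",*q);d=(P-s['eef_pos'])[:2];print(P,d@[np.cos(yw),np.sin(yw)],d@[np.sin(yw),-np.cos(yw)])
E
```

```text
[ 607.24370664 -189.99432713  110.        ] -0.618902270417313 2.6783261470224407
[ 610.64559318 -193.86445106  140.        ] -5.223052439233935 0.3647807152587333
[ 431.39872141 -333.9387232    70.        ] 108.4818098218681 -196.66680825324724
```

View pics/c3.png

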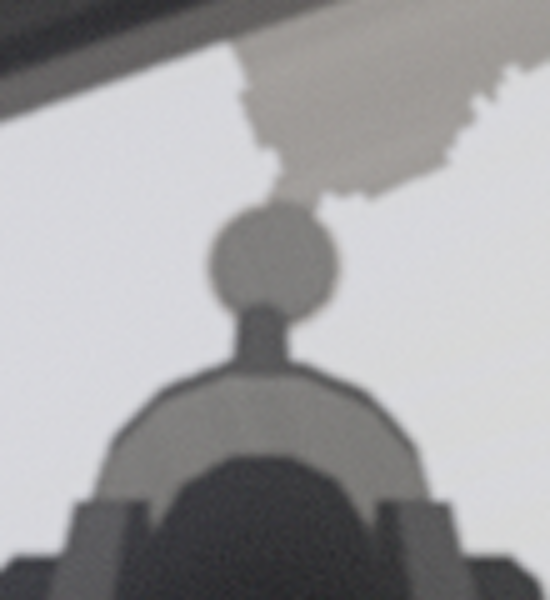

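```bash
python3 steer.py '0 0 0 0.5 2 0 0;0 0 0 0 0 8 0;0 0 0 0 0 12 0;0 0 0 0 0 8 0;0 0 0 0 0 0 0'; python3 steer.py '0 0 0 0 0 10 0;0 0 0 0 0 10 0;0 0 0 0 0 10 0;0 0 0 0 0 2 0;0 0 0 0 0 0 0';python3 steer.py '0 0 0 0 0 0 0;0 0 0 0 0 0 0;0 0 0 0 0 0 0'
```

```text
clock: 5.63
eef_pos: [605.2, -188.9, 209.3]
tcp_rot: [-3.141, -0.004, 2.759]
contact_force: [-0.5, -0.1, -0.9]
opening: 0.239
grasp_force: 68.6
clock: 6.05
eef_pos: [606.0, -189.1, 178.9]
tcp_rot: [-3.141, -0.002, 2.759]
contact_force: [-0.3, 0.6, -1.6]
opening: 0.237
grasp_force: 68.6
clock: 6.3
eef_pos: [607.1, -189.4, 180.9]
tcp_rot: [3.142, 0.001, 2.759]
contact_force: [-0.1, -0.5, -1.2]
opening: 0.245
grasp_force: 68.6
```

```bash
python3 steer.py '0 0 0 0 0 6 0;0 0 0 0 0 6 0;0 0 0 0 0 2 0;0 0 0 0 0 2 0;0 0 0 0 0 2 0'; python3 steer.py '0 0 0 0 0 2 0;0 0 0 0 0 2 0;0 0 0 0 0 2 0;0 0 0 0 0 2 0;0 0 0 0 0 0 0'
```

```text
clock: 6.72
eef_pos: [606.7, -189.3, 162.3]
tcp_rot: [-3.142, 0.0, 2.759]
contact_force: [-0.7, -0.4, 3.4]
opening: 0.241
grasp_force: 68.7
clock: 7.13
eef_pos: [606.6, -189.3, 153.7]
tcp_rot: [3.142, -0.0, 2.759]
contact_force: [0.7, -0.4, 1.2]
opening: 0.245
grasp_force: 68.7
```

```bash
python3 steer.py '0 0 0 0 0 0 0;0 0 0 0 0 0 0;0 0 0 0 0 0 0;0 0 0 0 0 0 0;0 0 0 0 0 0 0'; python3 steer.py '0 0 0 0 0 0 0;0 0 0 0 0 0 0;0 0 0 0 0 0 0;0 0 0 0 0 0 0;0 0 0 0 0 0 0'|tail -3
python3 - <<'E'
from h import *
im=imaging.grab_frame("scene");cv2.imwrite("pics/s4.png",im[...,::-1])
E
```

```text
clock: 7.55
eef_pos: [606.7, -189.3, 154.3]
tcp_rot: [-3.142, 0.0, 2.759]
contact_force: [-1.4, 0.3, 2.8]
opening: 0.238
grasp_force: 68.7
contact_force: [0.1, 0.2, 1.4]
opening: 0.239
grasp_force: 68.7
```

View pics/s4.png

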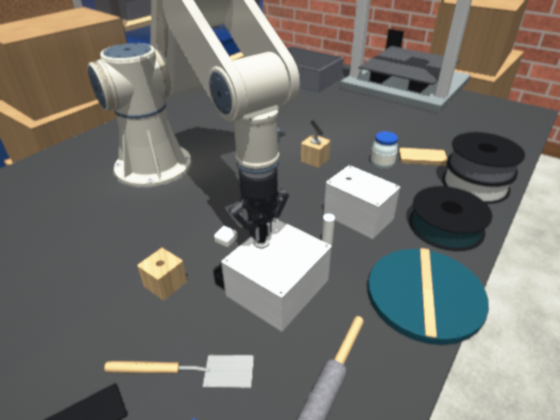

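The black tray has sprung out at (220,275). I'll withdraw the pin and go back.

```bash
python3 steer.py '0 0 0 0 0 -8 0;0 0 0 0 0 -18 0;0 0 0 0 0 -25 0;0 0 0 0 0 -25 0;0 0 0 0 0 -10 0'; python3 steer.py '0 0 0 9 -16 0 0;0 0 0 16 -28 0 0;0 0 0 18 -32 0 0;0 0 0 18 -32 0 0;0 0 0 18 -32 0 0'; python3 steer.py '0 0 0 15 -27 0 0;0 0 0 10 -20 0 0;0 0 0 6.5 -13 0 0;0 0 0 0 0 0 0;0 0 0 0 0 0 0'; python3 steer.py '0 0 0 0 0 0 0;0 0 0 0 0 0 0'
python3 - <<'E'
from h import *
s=sense();print(s['eef_pos']);yw=s['tcp_rot'][2]
im=imaging.grab_frame("wrist")[...,::-1];cv2.imwrite("pics/w5.png",im)
print(proj("wrist",[430.5,-334,70]))
cv2.imwrite("pics/c5.png",cv2.resize(im[120:270,210:360],None,fx=4,fy=4,interpolation=cv2.INTER_CUBIC))
E
```

```text
clock: 8.43
eef_pos: [607.9, -189.7, 243.9]
tcp_rot: [3.141, 0.004, 2.759]
contact_force: [0.4, -0.8, -0.5]
opening: 0.24
grasp_force: 68.7
clock: 8.85
eef_pos: [478.8, -290.1, 239.2]
tcp_rot: [-3.142, -0.002, 2.76]
contact_force: [0.3, -0.6, -1.4]
opening: 0.238
grasp_force: 68.7
clock: 9.27
eef_pos: [428.4, -333.8, 239.6]
tcp_rot: [3.141, -0.001, 2.757]
contact_force: [0.5, 0.5, -0.2]
opening: 0.243
grasp_force: 68.7
clock: 9.43
eef_pos: [429.9, -333.0, 240.0]
tcp_rot: [3.141, -0.0, 2.76]
contact_force: [-0.6, 0.3, -1.1]
opening: 0.238
grasp_force: 68.7
[ 429.89736462 -332.95538795  239.95528345]
[[280.56891014 199.20049373]]
```

View pics/c5.png

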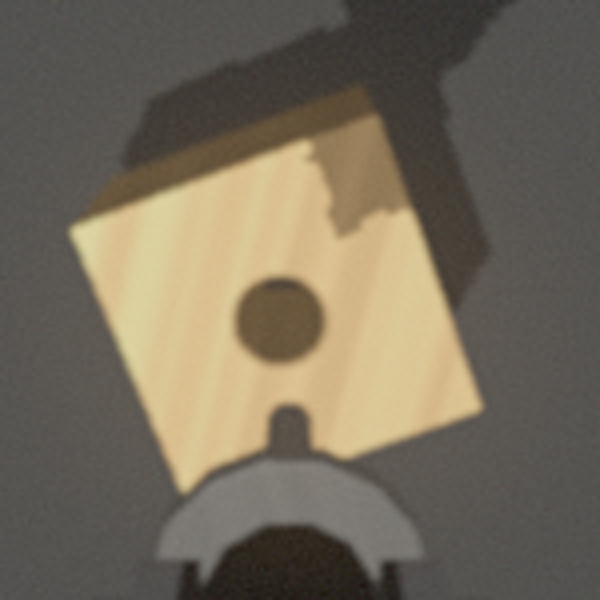

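The stand hole is at about (280,200) and the pin is within about 1 mm of it laterally. I'll lower it.

```bash
python3 steer.py '0 0 0 0.5 -1 10 0;0 0 0 0 0 25 0;0 0 0 0 0 15 0;0 0 0 0 0 8 0;0 0 0 0 0 4 0'; python3 steer.py '0 0 0 0 0 12 0;0 0 0 0 0 16 0;0 0 0 0 0 16 0;0 0 0 0 0 10 0;0 0 0 0 0 6 0';  python3 steer.py '0 0 0 0 0 3 0;0 0 0 0 0 2 0;0 0 0 0 0 1 0;0 0 0 0 0 0 0;0 0 0 0 0 0 0'
```

```text
clock: 9.9
eef_pos: [428.2, -333.5, 176.5]
tcp_rot: [3.141, -0.002, 2.76]
contact_force: [-0.4, 0.1, -0.8]
opening: 0.241
grasp_force: 68.7
clock: 10.32
eef_pos: [428.6, -334.1, 117.4]
tcp_rot: [3.141, -0.001, 2.759]
contact_force: [0.8, -0.5, -1.1]
opening: 0.24
grasp_force: 68.7
clock: 10.73
eef_pos: [429.0, -334.5, 112.8]
tcp_rot: [-3.141, 0.001, 2.759]
contact_force: [-0.2, 0.7, -1.3]
opening: 0.242
grasp_force: 68.7
```

```bash
python3 steer.py '0 0 0 0 0 1 0;0 0 0 0 0 1 0;0 0 0 0 0 0 0;0 0 0 0 0 0 0' ; python3 steer.py '0 0 0 0 0 0 0.4;0 0 0 0 0 0 0.7;0 0 0 0 0 0 1;0 0 0 0 0 0 1;0 0 0 0 0 0 1'; python3 steer.py '0 0 0 0 0 0 1;0 0 0 0 0 0 1;0 0 0 0 0 0 1;0 0 0 0 0 0 1;0 0 0 0 0 -10 1'; python3 steer.py '0 0 0 0 0 -25 1;0 0 0 0 0 -35 1;0 0 0 0 0 -35 1;0 0 0 0 0 -25 1;0 0 0 0 0 0 1';python3 steer.py '0 0 0 0 0 0 1;0 0 0 0 0 0 1;0 0 0 0 0 0 1'
python3 - <<'E'
from h import *
a=imaging.grab_frame("wrist")[...,::-1];s=imaging.grab_frame("scene")[...,::-1]
cv2.imwrite("pics/f.png",np.hstack([cv2.resize(a[80:280,180:380],(400,400)),cv2.resize(s[200:320,120:240],(400,400),interpolation=cv2.INTER_CUBIC)]))
E
```

```text
clock: 11.07
eef_pos: [428.9, -334.5, 110.5]
tcp_rot: [-3.141, 0.001, 2.759]
contact_force: [0.6, -0.6, -0.3]
opening: 0.236
grasp_force: 68.9
clock: 11.48
eef_pos: [428.7, -334.3, 110.3]
tcp_rot: [-3.142, 0.0, 2.759]
contact_force: [0.3, 0.3, 0.2]
opening: 0.937
grasp_force: 0.0
clock: 11.9
eef_pos: [427.7, -333.6, 119.1]
tcp_rot: [3.141, -0.003, 2.759]
contact_force: [0.1, -0.1, 0.5]
opening: 0.996
grasp_force: 0.0
clock: 12.32
eef_pos: [430.9, -336.1, 246.7]
tcp_rot: [-3.139, 0.009, 2.759]
contact_force: [0.9, -0.9, -0.1]
opening: 1.001
grasp_force: 0.0
clock: 12.57
eef_pos: [428.0, -333.8, 239.2]
tcp_rot: [3.141, -0.002, 2.759]
contact_force: [-0.0, 0.6, 0.2]
opening: 0.997
grasp_force: 0.0
```

View pics/f.png

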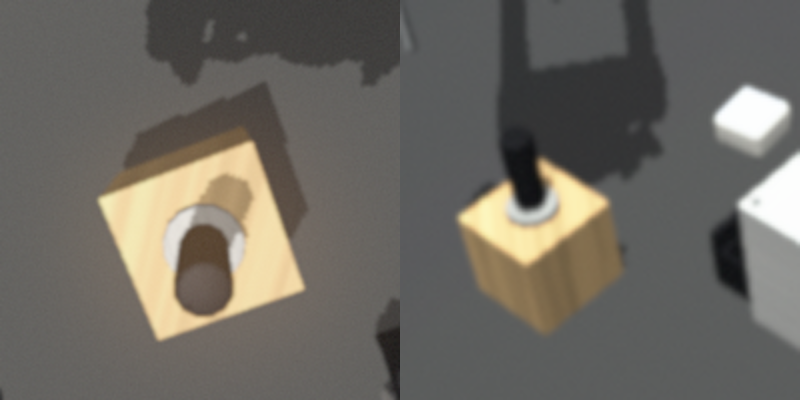

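The pin stands upright with its collar (205,242 in the left half) flat and central on the stand, and the tray is out (730,250). Handing in.

```bash
python3 -c "
from rig import r, imaging, sign_off, sense
print(sign_off())"
```

```text
the job is handed in; nothing more can be done
None
```

The wide tray is sprung out, the pin is back upright in its own stand, and the narrow box was never touched; I handed the job in at about 12.7 s, and no verdict was printed.

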